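Stir the drying beads and mark the pan as stirred

ROBOT

A 7-joint arm with a two-finger parallel gripper is mounted at the origin on a cart in front of the work surface, level with it; the furniture and walls round the work are solid. World frame = base frame: x ahead of the robot, y to its left, z up, the work surface at z = 0. Lengths are in mm, angles in rad, forces in N, time in s.
With the tool pointing down it reaches from about 400 to 875 mm from the base axis. Payload 4.4 kg.
Tool frame: the origin (TCP) lies midway between the tips of the shut fingers; the grasp point (between the pads) lies ctrl.grip_depth behind it (ctrl.grip_depth is the distance from the TCP to the grasp point, in mm); z points along the fingers, y is the line along which they close (so a half turn about z gives the same grasp; the last joint's range is limited). The gripper opens to 85 mm and grips with 20 to 120 N. Pads are 22 mm wide; open, the fingers measure 114 mm over their backs; the gripper's body (76 mm by 85 mm) begins 54 mm behind the grasp point. The pads swing forward as they close: fully open they stand 13 mm farther back than shut.
Start: joints at [-1.186, 0.628, 0.038, 1.517, -0.027, 0.996, -0.02], TCP at [283.175, 585.089, 231.313] pointing down, gripper open.
Joint ranges: [-3.06, 3.06], [-0.37, 2.12], [-1.25, 1.32], [0.18, 2.47], [-1.1, 4.24], [0.23, 1.98], [-2.94, 2.94]. Speed limits (rad/s): [2.57, 2.57, 3.14, 3.14, 3.14, 3.14, 3.14].

INTERFACE

Orientations are given as [roll, pitch, yaw] about the fixed x, y, z axes, in that order (R = Rz(yaw) Ry(pitch) Rx(roll)).
In Python, from cell import ctrl gives the robot as it stands.
- The arm moves only by the tool carry_out, never from a script. Its argument "deltas" is one flat list of numbers, 7 for each row, row after row: the turn, a rotation vector about the tool's x, y, z in degrees, then the shift along the tool's x, y, z in m, then the closure, from -1 (fully open) to 1 (shut). In form: [wx, wy, wz, dx, dy, dz, claw, wx, wy, wz, dx, dy, dz, claw, ...]. A call has 1 to 12 rows; each row shifts and turns the commanded pose from where the row before left it, along the tool's axes as they then stand; what a row does not reach is not made up. A row lasts 1/8 s, in which the tool goes at most 62.5 mm and 10.7 degrees, less where a joint would pass 70% of its speed; a pose out of reach is approached as far as the arm can. A call with a gripper value outside its range is refused whole. The fingers move at their own pace and stop on an object; the grip force is fixed at half the most. Time passes only in rows, so rows that do not move let the fingers close. It gives the time, the measured TCP pose, the force, the opening and the grip force at its end, in the units of the state.
- ctrl.read_state(): the state, without advancing time (a new reading comes with each control period).
- ctrl.get_image(name): name is "side" or "top" or "wrist"; returns the picture (480x640x3 uint8, red, green, blue); there is no depth.
- ctrl.calibration(name): a dict with "mtx" (3x3 intrinsics, pixels), "R" (3x3) and "t" (3): a world point X has camera coordinates R X + t. Camera axes: x right, y down, z forward; pixel columns grow to the right and rows downward; lengths in mm; the calibration is good to about 2 mm. A picture is of the moment at which its call begins: read the wrist's pose just before it. calibration takes no time and is no camera call; for the wrist camera it gives the pose at the moment of the call.
- ctrl.finish_job(): hands the job in; it is judged then, once.
The state is a dict: "clock": time; "qpos": joint angles; "qd": joint speeds; "tau": joint torques, N m; "eef_pos": TCP position; "tool_rot": TCP orientation; "force": force on the tool from outside, world axes, zero at the start; "torque": the same for the moment, N m; "width": finger opening in mm; "gripper_force": force on a finger pad.
Only numpy, scipy, OpenCV 4.12 (cv2) and the standard library are available. Lean on these libraries where they do the work, as an engineer would, in place of code of your own. Each camera call takes 0.05 s, during which the arm holds its last target. There are 200 camera calls.

TASK

Take the wooden stick from its forked rest and, with its tip down near the pan's floor, stir the beads: start at the pan's handle side and make two full rounds clockwise as seen from above, about two thirds of the way from the centre to the wall, sweeping the beads along and closing both rounds at the handle side, with no bead leaving the pan. Hang the stick back in the fork by its collar and let go; then turn the dial's pointer the shorter way round to point at the tall post. Leave the tape, the sanding block and the screwdriver where they are.

Things in the scene. Friction and masses are not known exactly. Their poses are not given: they have to be found in the camera images.
- stick: Wooden stirring stick, 195 mm long, about 0.12 kg, hanging upright in the rest's fork. Origin at the centre of its lower end (the tip), z up to the handle. Round dowel 14 mm in diameter up to 125 mm; disc collar 44 mm in diameter from 125 to 133 mm; square handle 24 x 24 mm (sides along its x and y, which at the start match the rest's x and y) from 133 to 195 mm.
- stick_tip (a point): centre of the lower end of the stick
- stick_collar (a point): point on the stick's axis at the underside of its collar, 125 mm above the tip
- stick_grip (a point): point on the stick's axis in the middle of the handle, 167 mm above the tip: a good place to grip from above
- rest: Fixed stand for the stick. Origin on the bench under the hanging stick; z up, -x is the open side of its fork. Level dark fork: top at 140 mm, 10 mm thick, 64 mm wide, tines from x = -37 mm, 26 mm slot closed at x = +17 mm; a lip 6 mm high ends each tine. Column at x = +38 to +54 mm, up to the fork only. Foot 100 x 90 x 12 mm. The stick hangs by its collar, tip 15 mm above the bench.
- rest_seat (a point): point where the underside of the collar's centre lies when the stick hangs: over the rest's origin, at the fork's top (140 mm)
- pan: Round bare-metal pan fixed to the bench, 168 mm in diameter at the rim, 55 mm high, wall 4 mm, inner floor at 4 mm, inner radius 77 mm at the floor. Origin at the centre of its underside, z up; a wire loop handle sticks out at its -x side, 121 mm from the centre, 46 mm high. At the start the beads lie in the half away from the handle; the floor near the handle is bare.
- pan_handle (a point): outer end of the pan's loop handle
- dial: Fixed round grey dial, 156 mm in diameter, top face at 20 mm. Origin at the centre of its underside, on the pointer's axis; z up.
- pointer (a joint): angle of the black pointer about the dial's upright axis, rad, counter-clockwise from above positive; at 0 it points along the dial's +x. It turns endlessly with no stops, has light friction (0.06 N m, so about 1 N pushed at 55 mm) and stays where it is left.
- pointer_tip (a point): outer end of the pointer, 79 mm from the axis, 43 mm above the bench. The pointer is a black upright-sided bar 14 mm wide, from 27 to 59 mm above the bench, on a hub 32 mm in diameter and 61 mm high; a white line runs along its top.
- tall_post: Steel post 12 mm in diameter, 50 mm high on a 24 mm foot, fixed to the bench beside the dial, 93 mm from its axis: the 'stirred' mark. Origin at its foot. It stands about 1.9 rad from the dial's +x, on either side.
- low_stud: Flat steel stud 24 mm in diameter, 12 mm high, fixed at the same distance about 1.9 rad to the other side: the other mark, not wanted. Origin at its foot.
- tape_masking: roll of masking tape, 104 mm across, 25 mm high, loose bystander; origin at its underside
- sanding_block: sanding block 57 x 96 x 32 mm, loose bystander; origin at its underside
- driver_yellow: screwdriver with yellow handle, 190 mm long, loose bystander; origin at its underside
- bead0: outer row, number 1 of 4 from the pan's -y to its +y side: one of five alike turned wooden beads in the pan: smooth waxed barrel 35 mm in diameter, 28 mm high, 20 g, slides easily, standing on its flat end; origin at the centre of its underside
- bead1: outer row, number 2 of 4 from the pan's -y to its +y side: one of five alike turned wooden beads in the pan: smooth waxed barrel 35 mm in diameter, 28 mm high, 20 g, slides easily, standing on its flat end; origin at the centre of its underside
- bead2: outer row, number 3 of 4 from the pan's -y to its +y side: one of five alike turned wooden beads in the pan: smooth waxed barrel 35 mm in diameter, 28 mm high, 20 g, slides easily, standing on its flat end; origin at the centre of its underside
- bead3: outer row, number 4 of 4 from the pan's -y to its +y side: one of five alike turned wooden beads in the pan: smooth waxed barrel 35 mm in diameter, 28 mm high, 20 g, slides easily, standing on its flat end; origin at the centre of its underside
- bead4: near the pan's centre: one of five alike turned wooden beads in the pan: smooth waxed barrel 35 mm in diameter, 28 mm high, 20 g, slides easily, standing on its flat end; origin at the centre of its underside

How it is judged (in metres and radians):
On the way, in this order (a step that is already met when the one before it is completed fails the run):
1. the stick is lifted out of the fork (height (world z) of stick_tip above 0.035 m and horizontal distance between stick_collar and rest_seat above 0.04 m), for 0.02 s.
2. first round: tip down at the handle side (x of stick_tip in the frame of pan below -0.02 m and y of stick_tip in the frame of pan between -0.025 and 0.025 m and z of stick_tip in the frame of pan between 0 and 0.03 m and horizontal distance between stick_tip and pan below 0.08 m), for 0.02 s.
3. first round: tip down a third of the way round clockwise (x of stick_tip in the frame of pan above 0 m and y of stick_tip in the frame of pan above 0.02 m and z of stick_tip in the frame of pan between 0 and 0.03 m and horizontal distance between stick_tip and pan below 0.08 m), for 0.02 s.
4. first round: tip down two thirds of the way round, a bead of the +y side swept along (x of stick_tip in the frame of pan above 0 m and y of stick_tip in the frame of pan below -0.02 m and z of stick_tip in the frame of pan between 0 and 0.03 m and horizontal distance between stick_tip and pan below 0.08 m and distance of any of bead2, bead3 from where it was at the start of the episode above 0.015 m), for 0.02 s.
5. first round closed: tip down at the handle side, a bead of the -y side swept along (all of step 2 and distance of any of bead0, bead1 from where it was at the start of the episode above 0.015 m), for 0.02 s.
6. second round: tip down a third of the way round clockwise (all of step 3), for 0.02 s.
7. second round: tip down two thirds of the way round clockwise (x of stick_tip in the frame of pan above 0 m and y of stick_tip in the frame of pan below -0.02 m and z of stick_tip in the frame of pan between 0 and 0.03 m and horizontal distance between stick_tip and pan below 0.08 m), for 0.02 s.
8. second round closed: the tip is back at the handle side (all of step 2), for 0.02 s.
9. the stick hangs in the fork again by its collar, let go (horizontal distance between stick_collar and rest_seat below 0.02 m and z of stick_collar in the frame of rest_seat between -0.006 and 0.006 m and angle between stick's own z axis and vertical below 0.15 rad and contact force between the fingers and stick below 0.1 N), for 0.3 s.
10. the pointer points at the tall post (horizontal distance between pointer_tip and tall_post below 0.023 m and velocity of joint pointer between -0.05 and 0.05 rad/s), for 0.2 s.
At the end, for the whole second after the job is handed in: The stick hangs upright and released in the fork, collar on the tines within 20 mm of the seat; the pointer rests, its tip within 23 mm of the tall post's axis (0.2 rad off at most); all five beads lie in the pan (all of step 9 and all of step 10 and horizontal distance between each of bead0, bead1, bead2, bead3, bead4 and pan below 0.082 m and height (world z) of each of bead0, bead1, bead2, bead3, bead4 below 0.045 m); the robot touches nothing.
It fails at once if a bystander (tape, sanding block, screwdriver) is moved more than 25 mm (distance of any of tape_masking, sanding_block, driver_yellow from where it was at the start of the episode above 0.025 m).
It fails at once if the pointer is turned the long way round, through the side opposite to the dial's +x, or far past the mark (value of joint pointer above 2.7 rad or value of joint pointer below -2.7 rad).
It also fails if it takes over 72 s, if anything falls off the work surface, if the arm or the gripper's body presses on something with over 40 N, if the wrist force passes 120 N, or if a joint passes its speed limit or range.

## Working session

There is one attempt and no reset: what is moved stays moved. The work goes in short steps, Python scripts to look and compute and a tool call to move; the robot and the scene stay as the last step left them, time stands still between calls to the robot, and variables do not carry over. Pictures are saved under pics/ and viewed, at most 10 in all, crops included, and the job is handed in when it is done.

Besides the shell and the picture viewer there is one more tool, called after ">>>" in YAML: its name, and indented under it one key for each argument. carry_out: Moves the arm, as the interface text tells. Its arguments: {"type":"object","properties":{"deltas":{"type":"array"}},"required":["deltas"]}

```bash
mkdir -p pics; python3 - <<'E'
from cell import ctrl
import cv2
for n in ("top","side"):
    cv2.imwrite(f"pics/{n}0.png",ctrl.get_image(n)[:,:,::-1])
    c=ctrl.calibration(n); print(n,c)
print(ctrl.read_state(),ctrl.grip_depth)
E
```

```text
top {'mtx': array([[570.07091929,   0.        , 321.26596811],
       [  0.        , 570.07091929, 240.96914825],
       [  0.        ,   0.        ,   1.        ]]), 'R': array([[ 0.01513289, -0.99977421,  0.01491703],
       [-0.98195252, -0.01767265, -0.18830007],
       [ 0.18852118, -0.0117983 , -0.98199825]]), 't': array([ -22.12877761,  556.741338  , 1311.24620763])}
side {'mtx': array([[441.35325052,   0.        , 315.47184198],
       [  0.        , 441.35325052, 235.19255438],
       [  0.        ,   0.        ,   1.        ]]), 'R': array([[-0.99913095, -0.04161146,  0.00241348],
       [-0.01771348,  0.37147729, -0.92827305],
       [ 0.03773025, -0.92750909, -0.37189155]]), 't': array([ 541.3404627 ,  136.35585356, 1014.41408376])}
{'clock': 0.1, 'qpos': array([-1.18577967,  0.62923104,  0.03845254,  1.51823017, -0.0269976 ,
        0.99629232, -0.02001039]), 'qd': array([ 9.75512451e-04, -2.91117948e-03,  1.21165953e-03, -3.89933016e-03,
       -2.29006769e-04, -7.35813891e-05, -8.31595106e-04]), 'tau': array([ 2.30202357e-03, -5.64532542e+01,  1.23008542e+00, -1.93975639e+01,
        1.12518494e-02,  5.37129687e-03,  2.58008458e-05]), 'eef_pos': array([282.9488993 , 584.5903102 , 230.50791941]), 'tool_rot': array([-3.13995002e+00,  2.09250358e-05,  2.69076149e+00]), 'force': array([ 0.74730935,  0.07621172, -0.51640956]), 'torque': array([-0.02777732,  0.00893716,  0.01895052]), 'gripper_force': 0.0, 'width': 85.29407874915289} 18.700000000000003
```

View pics/top0.png

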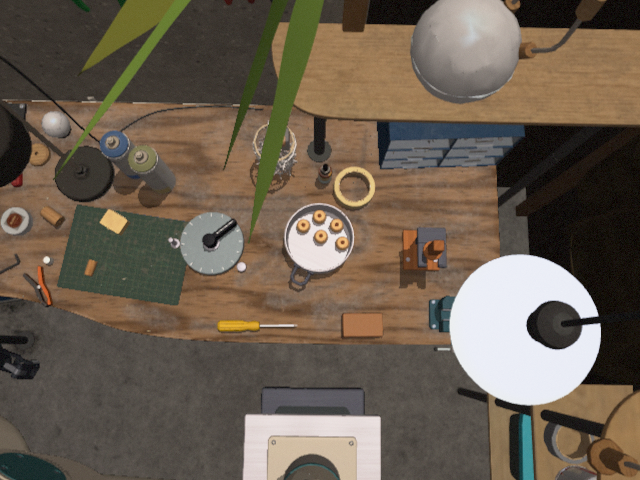

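View pics/side0.png

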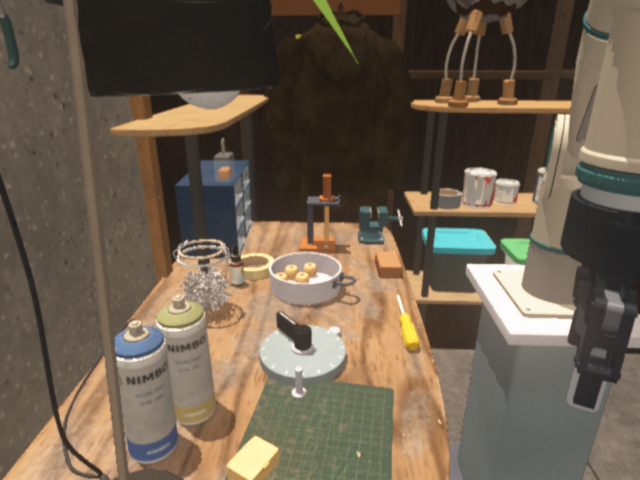

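The top view shows the pan at (319,238) with its handle at (300,280), the dial at (211,242), the rest and stick near (428,248), the tall post near (174,242) and the low stud near (241,267). I'll enlarge these.

```bash
python3 - <<'E'
import cv2,numpy as np
t=cv2.imread("pics/top0.png");s=cv2.imread("pics/side0.png")
def crop(im,x,y,w,k):
    o=cv2.resize(im[y:y+w,x:x+w],(400,400),interpolation=cv2.INTER_CUBIC); f=400/w
    for i in range(0,w,10):
        cv2.line(o,(int(i*f),0),(int(i*f),6),(0,255,255),1);cv2.line(o,(0,int(i*f)),(6,int(i*f)),(0,255,255),1)
        if i%20==0:
            cv2.putText(o,str(x+i),(int(i*f),17),0,.35,(0,255,255),1);cv2.putText(o,str(y+i),(8,int(i*f)+4),0,.35,(0,255,255),1)
    return o
cv2.imwrite("pics/a.png",np.hstack([crop(t,390,210,80,0),crop(t,160,200,100,0)]))
cv2.imwrite("pics/b.png",np.hstack([crop(t,270,195,100,0),crop(s,280,170,80,0)]))
E
```

```text
(no output)
```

View pics/a.png

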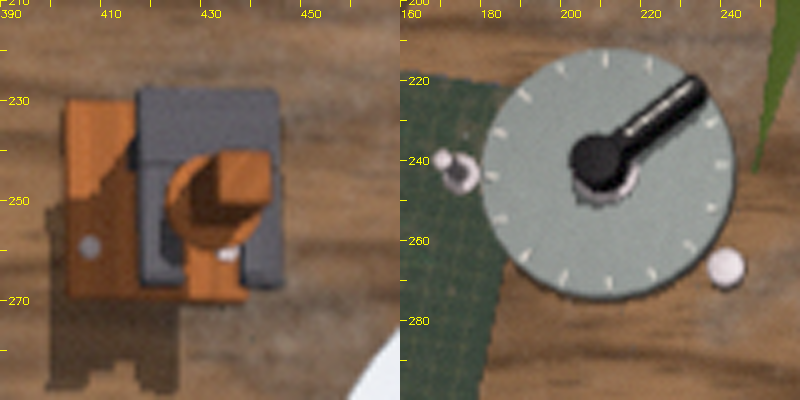

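View pics/b.png

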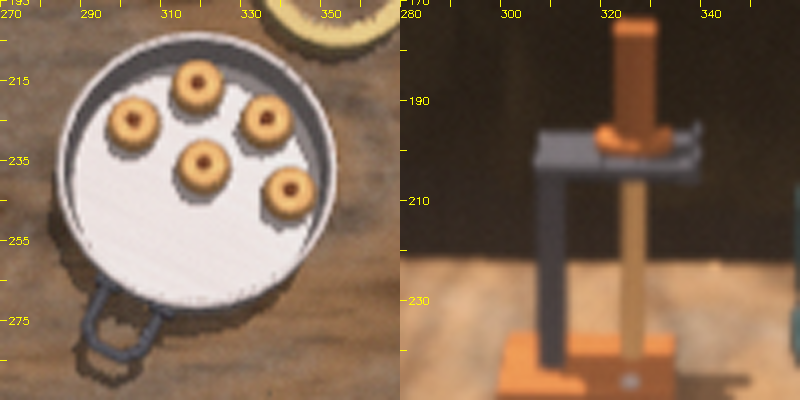

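```bash
cat > h.py <<'E'
from cell import ctrl
import numpy as np
def ray(n,u,v,z):
    c=ctrl.calibration(n);R=np.array(c["R"]);C=-R.T@c["t"]
    d=R.T@np.linalg.inv(c["mtx"])@[u,v,1]
    return (C+d*(z-C[2])/d[2])[:2]
E
python3 - <<'E'
from h import *
P=dict(handle_top=(438.5,245,210),fTL=(417,227,140),fTR=(445,227,140),fBL=(417.6,266.8,140),fBR=(446.4,266.8,146),collar=(432.9,249.8,148),
pan=(318.6,237,55),panL=(283.8,237,55),panR=(353.5,237,55),ph=(299.5,285,46),dial=(211.5,242.7,20),hub=(209.8,239.7,61),ptip=(234.6,220.8,59),postT=(170.2,239.2,50),postF=(175,242.5,3),stud=(241,266.3,12),
b_c=(320.5,235.5,28),b1=(303,225.2,28),b2=(319,215.5,28),b3=(336.5,224.5,28),b4=(342.3,242,28))
W={k:ray("top",*v) for k,v in P.items()}
for k,w in W.items(): print(k,w.round(1))
W['shandle']=ray("side",326.5,173.5,210); print(W['shandle'], ray("side",326.5,173.5,210))
d=W['ph']-W['pan'];print("pan handle dist",np.hypot(*d),"dir",np.arctan2(d[1],d[0]))
for k in('ptip','postT','postF','stud'):
  e=W[k]-W['hub'];print(k,np.hypot(*e),np.arctan2(e[1],e[0]))
  e=W[k]-W['dial'];print(k,np.hypot(*e),np.arctan2(e[1],e[0]))
E
```

```text
handle_top [ 522.7 -259.3]
fTL [ 576.3 -227.2]
fTR [ 577.4 -290.5]
fBL [ 485.7 -227. ]
fBR [ 485.9 -289.9]
collar [ 523.3 -260.3]
pan [566.2  -6.4]
panL [564.7  76.8]
panR [567.7 -89.9]
ph [451.2  37. ]
dial [554.2 254.9]
hub [553.8 251.7]
ptip [601.3 195.3]
postT [555.4 348.2]
postF [556.3 347.9]
stud [498.4 181.5]
b_c [575.4 -11.1]
b1 [600.4  32.1]
b2 [625.5  -6.7]
b3 [603.6 -50. ]
b4 [560.2 -64.5]
[ 523.42796139 -272.03489257] [ 523.42796139 -272.03489257]
pan handle dist 122.86205392227441 dir 2.7811831502393027
ptip 73.74147217300997 -0.8710687336475071
ptip 75.88841606925726 -0.9019216968829348
postT 96.50782128208688 1.5540867864800274
postT 93.37936408478137 1.5581486121843298
postF 96.24778507095066 1.5451302526134156
postF 93.11594848768608 1.5489024165289165
stud 89.405513660115 -2.2385905056931916
stud 92.13825629480444 -2.2212812000887068
```

>>> carry_out:
  deltas: [0,0,8.02,0,0,-0.008,-1,0,0,8.02,0,0,-0.008,-1,0,0,8.02,0,0,-0.008,-1,0,0,8.02,0,0,-0.008,-1,0,0,8.02,0,0,-0.008,-1,0,0,8.02,0,0,-0.008,-1,0,0,8.02,0,0,-0.008,-1,0,0,8.02,0,0,-0.008,-1,0,0,0,0,0,0,-1]

```text
clock: 1.23
eef_pos: [283.1, 585.2, 295.4]
tool_rot: [3.141, -0.0, 1.573]
force: [-0.2, 1.0, -0.6]
width: 85.2
gripper_force: 0.0
```

>>> carry_out:
  deltas: [0,0,0,-0.0435,0.024,0,-1,0,0,0,-0.0435,0.024,0,-1,0,0,0,-0.0435,0.024,0,-1,0,0,0,-0.0435,0.024,0,-1,0,0,0,-0.0435,0.024,0,-1,0,0,0,-0.0435,0.024,0,-1,0,0,0,-0.0435,0.024,0,-1,0,0,0,-0.0435,0.024,0,-1,0,0,0,-0.0435,0.024,0,-1,0,0,0,-0.0435,0.024,0,-1,0,0,0,0,0,0,-1]

```text
clock: 2.6
eef_pos: [524.8, 144.9, 295.1]
tool_rot: [3.141, 0.003, 1.566]
force: [-0.7, 0.1, 0.3]
width: 85.1
gripper_force: 0.0
```

>>> carry_out:
  deltas: [0,0,0,-0.041,0,0,-1,0,0,0,-0.041,0,0,-1,0,0,0,-0.041,0,0,-1,0,0,0,-0.041,0,0,-1,0,0,0,-0.041,0,0,-1,0,0,0,-0.041,0,0,-1,0,0,0,-0.041,0,0,-1,0,0,0,-0.041,0,0,-1,0,0,0,-0.041,0,0,-1,0,0,0,-0.041,0,0,-1,0,0,0,0,0,0,-1,0,0,0,0,0,0,-1]

```text
clock: 4.1
eef_pos: [523.6, -258.1, 294.7]
tool_rot: [-3.141, -0.002, 1.574]
force: [-0.4, 0.9, -1.1]
width: 85.2
gripper_force: 0.0
```

```bash
python3 - <<'E'
from h import *
import cv2
c=ctrl.calibration("wrist")
im=ctrl.get_image("wrist");cv2.imwrite("pics/w1.png",im[:,:,::-1])
s=ctrl.read_state();print(s["eef_pos"],s["tool_rot"])
for X in ([523,-259.5,210],[523,-259.5,148],[511,-271.5,210],[535,-247.5,210]):
    p=c["mtx"]@(c["R"]@np.array(X)+c["t"]);print(X,p[:2]/p[2])
E
```

```text
[ 523.73888382 -257.62519877  294.75759064] [-3.14098991e+00 -1.94470503e-03  1.57432696e+00]
[523, -259.5, 210] [321.02348431 249.17729501]
[523, -259.5, 148] [321.22416594 227.71395281]
[511, -271.5, 210] [303.67236854 265.65903555]
[535, -247.5, 210] [338.85726663 232.23707185]
```

View pics/w1.png

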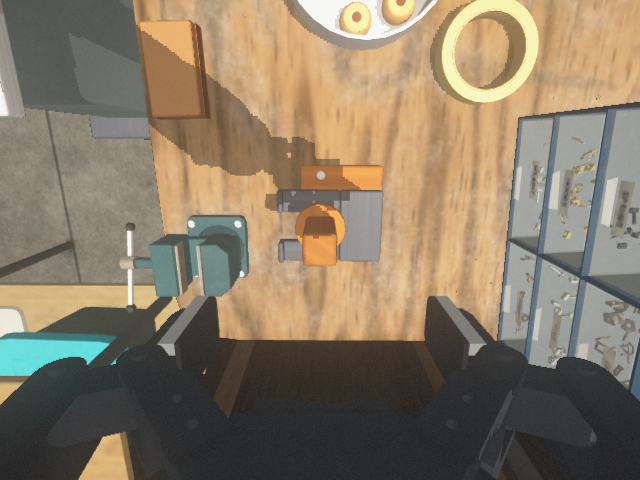

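The wrist view shows the handle's top face centred at about (320,249), against a prediction of (321,249). The stick position is confirmed, so I'll go down and grip.

>>> carry_out:
  deltas: [0,0,0,0,0,0.022,-1,0,0,0,0,0,0.022,-1,0,0,0,0,0,0.022,-1,0,0,0,0,0,0.022,-1,0,0,0,0,0,0.022,-1,0,0,0,0,0,0.022,-1,0,0,0,0,0,0,-1,0,0,0,0,0,0,1,0,0,0,0,0,0,1,0,0,0,0,0,0,1,0,0,0,0,0,0,1,0,0,0,0,0,0,1]

```text
clock: 5.65
eef_pos: [523.5, -260.0, 163.9]
tool_rot: [3.141, 0.0, 1.571]
force: [-1.2, -0.2, 6.4]
width: 23.5
gripper_force: 59.1
```

>>> carry_out:
  deltas: [0,0,0,0,0,-0.011,1,0,0,0,0,0,-0.011,1,0,0,0,0,0,0,1,0,0,0,0,-0.02,0,1,0,0,0,0,-0.025,0,1,0,0,0,0,-0.025,0,1,0,0,0,0,0,0,1]

```text
clock: 6.52
eef_pos: [451.3, -260.0, 185.3]
tool_rot: [-3.14, -0.001, 1.569]
force: [0.6, -1.1, -1.4]
width: 23.1
gripper_force: 59.0
```

>>> carry_out:
  deltas: [0,0,0,0.01,0,-0.02,1,0,0,0,0.02,0.006,-0.02,1,0,0,0,0.034,0.008,-0.01,1,0,0,0,0.034,0.008,-0.005,1,0,0,0,0.034,0.008,0,1,0,0,0,0.034,0.008,0,1,0,0,0,0.034,0.008,0,1,0,0,0,0.034,0.008,0,1,0,0,0,0.0265,0.008,0,1,0,0,0,0.011,0.003,0,1,0,0,0,0,0,0,1,0,0,0,0,0,0,1]

```text
clock: 8.02
eef_pos: [518.1, 10.1, 240.4]
tool_rot: [-3.141, 0.001, 1.569]
force: [-0.3, -0.0, -1.4]
width: 23.2
gripper_force: 59.1
```

```bash
python3 - <<'E'
from h import *
import cv2
a=ctrl.get_image("top")[190:300,260:380,::-1]; b=ctrl.get_image("side")[190:310,240:370,::-1]
cv2.imwrite("pics/c.png",np.hstack([cv2.resize(a,(400,400),interpolation=2),cv2.resize(b,(400,400),interpolation=2)]))
s=ctrl.read_state();print(s["eef_pos"],s["tool_rot"],s["clock"])
# handed expected side view of tip
c=ctrl.calibration("side");e=s["eef_pos"]
for z in (e[2]-149,):
    p=c["mtx"]@(c["R"]@np.array([e[0],e[1],z])+c["t"]);print(p[:2]/p[2],(p[:2]/p[2]-[240,190])*[400/130,400/120])
E
```

```text
[518.08631804  10.20625844 240.42147307] [3.14155811e+00 4.56330676e-04 1.56872274e+00] 8.125
[325.9433075  255.73685397] [264.44094615 219.12284657]
```

View pics/c.png

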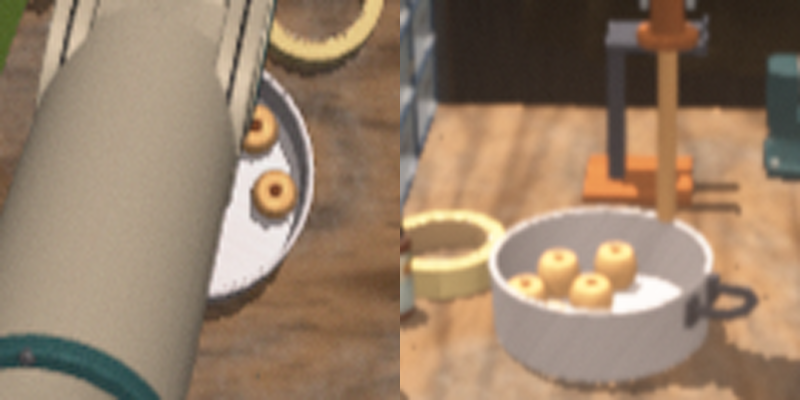

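The tip shows at about (266,220) in the side crop, against a prediction of (264,219). The grasp is straight and the stick is over the bare floor at the handle side, so I'll lower and stir.

>>> carry_out:
  deltas: [0,0,0,0,0,0.02,1,0,0,0,0,0,0.02,1,0,0,0,0,0,0.02,1,0,0,0,0,0,0.019,1,0,0,0,0,0,0,1,0,0,0,0,0,0,1]

```text
clock: 8.88
eef_pos: [518.7, 11.0, 162.0]
tool_rot: [3.141, 0.0, 1.57]
force: [0.2, -0.4, -0.4]
width: 23.2
gripper_force: 59.2
```

>>> carry_out:
  deltas: [0,0,0,0.0117,0.0063,0,1,0,0,0,0.0097,0.0091,0,1,0,0,0,0.007,0.0113,0,1,0,0,0,0.0039,0.0127,0,1,0,0,0,0.0004,0.0133,0,1,0,0,0,-0.003,0.013,0,1]

```text
clock: 9.62
eef_pos: [585.0, 41.2, 161.2]
tool_rot: [-3.142, 0.0, 1.571]
force: [-0.2, -0.4, -1.0]
width: 23.2
gripper_force: 59.1
```

>>> carry_out:
  deltas: [0,0,0,-0.0063,0.0117,0,1,0,0,0,-0.0091,0.0097,0,1,0,0,0,-0.0113,0.007,0,1,0,0,0,-0.0127,0.0039,0,1,0,0,0,-0.0133,0.0004,0,1,0,0,0,-0.013,-0.003,0,1]

```text
clock: 10.38
eef_pos: [614.1, -25.6, 161.5]
tool_rot: [3.14, 0.0, 1.571]
force: [-0.3, 2.9, -0.8]
width: 23.1
gripper_force: 59.3
```

>>> carry_out:
  deltas: [0,0,0,-0.0117,-0.0063,0,1,0,0,0,-0.0097,-0.0091,0,1,0,0,0,-0.007,-0.0113,0,1,0,0,0,-0.0039,-0.0127,0,1,0,0,0,-0.0004,-0.0133,0,1,0,0,0,0.003,-0.013,0,1]

```text
clock: 11.12
eef_pos: [547.5, -54.4, 161.5]
tool_rot: [3.14, 0.001, 1.571]
force: [4.5, 1.4, -1.4]
width: 23.7
gripper_force: 59.5
```

>>> carry_out:
  deltas: [0,0,0,0.0063,-0.0117,0,1,0,0,0,0.0091,-0.0097,0,1,0,0,0,0.0113,-0.007,0,1,0,0,0,0.0127,-0.0039,0,1,0,0,0,0.0133,-0.0004,0,1,0,0,0,0.013,0.003,0,1,0,0,0,0,0,0,1]

```text
clock: 12.0
eef_pos: [518.5, 13.6, 161.1]
tool_rot: [-3.141, -0.001, 1.573]
force: [-1.1, 0.3, -0.9]
width: 23.0
gripper_force: 59.6
```

```bash
python3 - <<'E'
from h import *
import cv2
b=ctrl.get_image("side")[190:310,240:370,::-1]; w=ctrl.get_image("wrist")[:,:,::-1]
cv2.imwrite("pics/d.png",np.hstack([cv2.resize(b,(400,400),interpolation=2),cv2.resize(w,(400,400))]))
E
```

```text
(no output)
```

View pics/d.png

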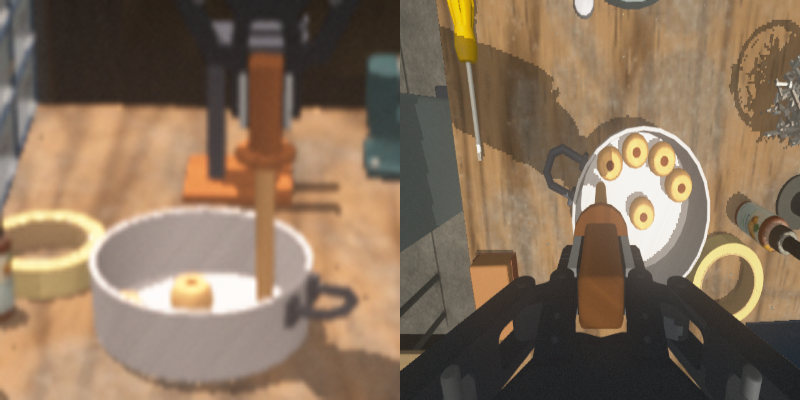

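After one round four beads have been swept ahead along the wall, one is near the centre, and all are flat in the pan with the stick upright. Second round now.

>>> carry_out:
  deltas: [0,0,0,0.0117,0.0063,0,1,0,0,0,0.0097,0.0091,0,1,0,0,0,0.007,0.0113,0,1,0,0,0,0.0039,0.0127,0,1,0,0,0,0.0004,0.0133,0,1,0,0,0,-0.003,0.013,0,1]

```text
clock: 12.85
eef_pos: [584.9, 41.5, 161.2]
tool_rot: [-3.141, -0.0, 1.571]
force: [-2.5, 0.2, -1.8]
width: 23.4
gripper_force: 59.6
```

>>> carry_out:
  deltas: [0,0,0,-0.0063,0.0117,0,1,0,0,0,-0.0091,0.0097,0,1,0,0,0,-0.0113,0.007,0,1,0,0,0,-0.0127,0.0039,0,1,0,0,0,-0.0133,0.0004,0,1,0,0,0,-0.013,-0.003,0,1]

```text
clock: 13.6
eef_pos: [614.1, -25.7, 161.5]
tool_rot: [3.14, 0.0, 1.57]
force: [-0.4, 2.2, -1.1]
width: 23.4
gripper_force: 59.7
```

>>> carry_out:
  deltas: [0,0,0,-0.0117,-0.0063,0,1,0,0,0,-0.0097,-0.0091,0,1,0,0,0,-0.007,-0.0113,0,1,0,0,0,-0.0039,-0.0127,0,1,0,0,0,-0.0004,-0.0133,0,1,0,0,0,0.003,-0.013,0,1]

```text
clock: 14.35
eef_pos: [547.5, -55.0, 161.5]
tool_rot: [3.14, 0.001, 1.57]
force: [3.9, 3.2, -0.9]
width: 23.4
gripper_force: 59.6
```

>>> carry_out:
  deltas: [0,0,0,0.0063,-0.0117,0,1,0,0,0,0.0091,-0.0097,0,1,0,0,0,0.0113,-0.007,0,1,0,0,0,0.0127,-0.0039,0,1,0,0,0,0.0133,-0.0004,0,1,0,0,0,0.013,0.003,0,1,0,0,0,0,0,0,1,0,0,0,0,0,0,1]

```text
clock: 15.35
eef_pos: [523.2, 10.2, 162.8]
tool_rot: [3.13, 0.003, 1.571]
force: [7.4, 0.6, -0.7]
width: 23.9
gripper_force: 60.8
```

>>> carry_out:
  deltas: [0,0,0,-0.004,0.01,0,1,0,0,0,0,0,0,1,0,0,0,0,0,0,1]

```text
clock: 15.72
eef_pos: [527.3, 7.5, 160.8]
tool_rot: [-3.14, 0.0, 1.571]
force: [0.5, 0.8, -1.6]
width: 23.6
gripper_force: 60.4
```

```bash
python3 - <<'E'
from h import *
import cv2
b=ctrl.get_image("side")[190:310,240:370,::-1]; w=ctrl.get_image("wrist")[:,:,::-1]
cv2.imwrite("pics/e.png",np.hstack([cv2.resize(b,(400,400),interpolation=2),cv2.resize(w,(400,400))]))
E
```

```text
(no output)
```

View pics/e.png

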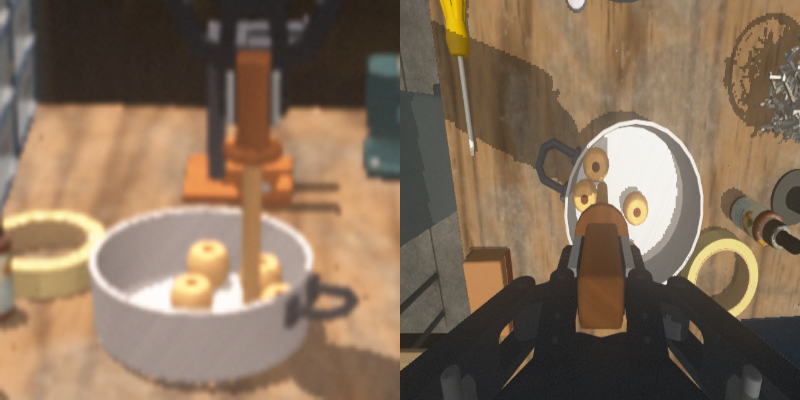

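Five beads remain in the pan (two beside the stick) and the stick is upright, now free of load. I'll lift and return it to the fork.

>>> carry_out:
  deltas: [0,0,0,0,0,-0.01,1,0,0,0,0,0,-0.015,1,0,0,0,0,0,-0.025,1,0,0,0,0,0,-0.025,1,0,0,0,0,0,-0.005,1]

```text
clock: 16.45
eef_pos: [529.0, 7.5, 243.5]
tool_rot: [3.138, -0.0, 1.571]
force: [-0.5, -0.1, -1.8]
width: 23.5
gripper_force: 60.5
```

>>> carry_out:
  deltas: [0,0,0,-0.015,-0.007,0,1,0,0,0,-0.03,-0.009,0,1,0,0,0,-0.034,-0.009,0,1,0,0,0,-0.034,-0.009,0,1,0,0,0,-0.034,-0.009,0,1,0,0,0,-0.034,-0.009,0,1,0,0,0,-0.034,-0.009,0.01,1,0,0,0,-0.034,-0.009,0.015,1,0,0,0,-0.0185,-0.007,0.015,1,0,0,0,0,0,0.016,1,0,0,0,0,0,0,1,0,0,0,0,0,0,1]

```text
clock: 17.95
eef_pos: [450.8, -260.0, 185.3]
tool_rot: [-3.141, -0.0, 1.571]
force: [0.1, -0.2, -1.3]
width: 23.4
gripper_force: 60.2
```

```bash
python3 - <<'E'
from h import *
import cv2
b=ctrl.get_image("side")[170:250,280:380,::-1]; s=ctrl.read_state(); c=ctrl.calibration("side")
a=ctrl.get_image("top")[200:290,380:480,::-1]
print(s["eef_pos"],s["tool_rot"])
for z in (46,61,36,-149):
    e=s["eef_pos"];p=c["mtx"]@(c["R"]@np.array([e[0],e[1],e[2]+z])+c["t"]);print((p[:2]/p[2]-[280,170])*[4,5])
cv2.imwrite("pics/f.png",np.hstack([cv2.resize(b,(400,400),interpolation=2),cv2.resize(a,(400,400),interpolation=2)]))
E
```

```text
[ 451.22702317 -259.9713322   185.58721237] [3.14147817e+00 1.48002195e-04 1.57116288e+00]
[293.48746234 -14.76251764]
[294.25774245 -42.3931326 ]
[292.97795379   3.51399562]
[284.09499923 322.15327197]
```

View pics/f.png

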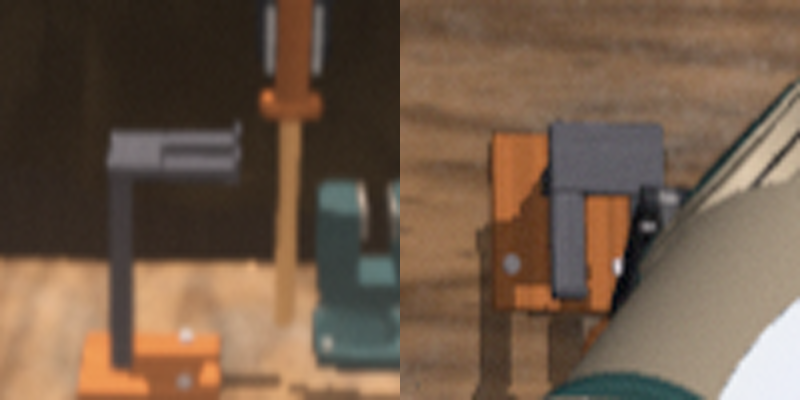

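The stick tip shows at (285,320) against a prediction of (284,322), and the collar is above the lips. I'll slide it in, lower and release.

>>> carry_out:
  deltas: [0,0,0,0,0.016,0,1,0,0,0,0,0.016,0,1,0,0,0,0,0.016,0,1,0,0,0,0,0.014,0,1,0,0,0,0,0.01,0,1,0,0,0,0,0,0,1,0,0,0,0,0,0.01,1,0,0,0,0,0,0.008,1,0,0,0,0,0,0.004,1,0,0,0,0,0,0,1,0,0,0,0,0,0,1]

```text
clock: 19.42
eef_pos: [522.5, -259.6, 163.8]
tool_rot: [-3.141, -0.001, 1.57]
force: [-1.7, 2.8, 6.4]
width: 23.0
gripper_force: 61.2
```

>>> carry_out:
  deltas: [0,0,0,0,0,0,0.2,0,0,0,0,0,0,-0.2,0,0,0,0,0,0,-0.6,0,0,0,0,0,0,-1,0,0,0,0,0,0,-1,0,0,0,0,0,0,-1,0,0,0,0,0,0,-1]

```text
clock: 20.3
eef_pos: [523.3, -259.9, 163.3]
tool_rot: [-3.142, 0.0, 1.571]
force: [-1.0, 0.2, 0.3]
width: 85.5
gripper_force: 0.0
```

>>> carry_out:
  deltas: [0,0,0,0,0,-0.01,-1,0,0,0,0,0,-0.02,-1,0,0,0,0,0,-0.03,-1,0,0,0,0,0,-0.04,-1,0,0,0,0,0,-0.03,-1,0,0,0,0,0,0,-1]

```text
clock: 21.05
eef_pos: [524.6, -260.9, 296.5]
tool_rot: [3.136, 0.002, 1.571]
force: [0.9, -0.9, 0.1]
width: 85.2
gripper_force: 0.0
```

```bash
python3 - <<'E'
from h import *
import cv2
w=ctrl.get_image("wrist")[100:350,150:470,::-1]
b=ctrl.get_image("side")[170:250,280:380,::-1]
cv2.imwrite("pics/g.png",np.hstack([cv2.resize(b,(400,400),interpolation=2),cv2.resize(w,(400,400),interpolation=2)]))
print(ctrl.read_state()["eef_pos"])
E
```

```text
[ 523.15570091 -259.66286139  293.49161876]
```

View pics/g.png

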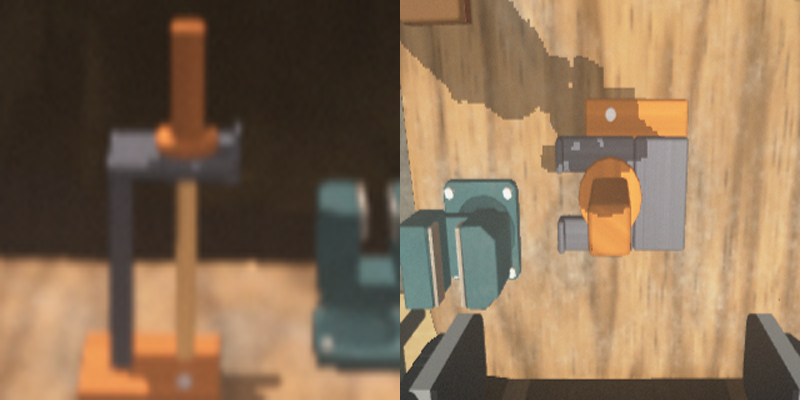

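The stick hangs upright in the fork, released. I'll move to the dial and work out the push path.

>>> carry_out:
  deltas: [0,0,0,0.04,0.004,0,1,0,0,0,0.046,0.004,0,1,0,0,0,0.046,0.004,0,1,0,0,0,0.046,0.004,0,1,0,0,0,0.046,0.004,0,1,0,0,0,0.046,0.004,0,1,0,0,0,0.046,0.004,0,1,0,0,0,0.046,0.004,0,1,0,0,0,0.046,0.004,0,1,0,0,0,0.04,0.001,0,1,0,0,0,0,0,0,1,0,0,0,0,0,0,1]

```text
clock: 22.65
eef_pos: [559.7, 187.2, 292.3]
tool_rot: [-3.14, 0.002, 1.571]
force: [0.1, -0.4, 0.6]
width: -0.1
gripper_force: 0.0
```

```bash
python3 - <<'E'
from h import *
C=np.array([554,254.]);P=[]
for t in np.linspace(-0.95,1.555,25):
    u=np.array([np.cos(t),np.sin(t)]);n=np.array([-u[1],u[0]])
    P.append(C+52*u-(7+14.5*abs(n[0])+11*abs(n[1]))*n)
P=np.array(P);print(P[0],P[12],P[-1]);print((np.diff(P,axis=0)[:,::-1]/1000).round(4).tolist())
E
```

```text
[563.75511228 197.04802911] [610.13932917 248.66174682] [576.49061441 305.65118965]
[[0.0014, 0.0059], [0.0021, 0.0059], [0.0029, 0.0057], [0.0037, 0.0054], [0.0044, 0.005], [0.0051, 0.0045], [0.0057, 0.0039], [0.0063, 0.0032], [0.0067, 0.0024], [0.0043, 0.0018], [0.0044, 0.0015], [0.0047, 0.0011], [0.0049, 0.0007], [0.0052, 0.0001], [0.0054, -0.0004], [0.0055, -0.0011], [0.0055, -0.0017], [0.0054, -0.0024], [0.0053, -0.0031], [0.005, -0.0039], [0.0046, -0.0045], [0.0041, -0.0052], [0.0035, -0.0058], [0.0027, -0.0063]]
```

>>> carry_out:
  deltas: [0,0,0,0,0,0.03,1,0,0,0,0,0,0.03,1,0,0,0,0,0,0.03,1,0,0,0,0,0,0.03,1,0,0,0,0,0,0.03,1,0,0,0,0,0,0.03,1,0,0,0,0,0,0.03,1,0,0,0,0,0,0.03,1,0,0,0,0,0,0.016,1,0,0,0,0,0,0,1]

```text
clock: 23.9
eef_pos: [559.7, 186.8, 36.5]
tool_rot: [-3.14, 0.001, 1.569]
force: [0.5, 0.3, 0.4]
width: -0.1
gripper_force: 0.0
```

>>> carry_out:
  deltas: [0,0,0,0.009,0.004,0,1,0,0,0,0.0014,0.0059,0,1,0,0,0,0.0021,0.0059,0,1,0,0,0,0.0029,0.0057,0,1,0,0,0,0.0037,0.0054,0,1,0,0,0,0.0044,0.005,0,1,0,0,0,0.0051,0.0045,0,1,0,0,0,0.0057,0.0039,0,1,0,0,0,0.0063,0.0032,0,1,0,0,0,0.0067,0.0024,0,1,0,0,0,0.0043,0.0018,0,1]

```text
clock: 25.28
eef_pos: [608.1, 240.3, 37.3]
tool_rot: [3.141, -0.0, 1.571]
force: [-1.2, -1.2, 0.0]
width: -0.2
gripper_force: 0.7
```

>>> carry_out:
  deltas: [0,0,0,0.0044,0.0015,0,1,0,0,0,0.0047,0.0011,0,1,0,0,0,0.0049,0.0007,0,1,0,0,0,0.0052,0.0001,0,1,0,0,0,0.0054,-0.0004,0,1,0,0,0,0.0055,-0.0011,0,1,0,0,0,0.0055,-0.0017,0,1,0,0,0,0.0054,-0.0024,0,1]

```text
clock: 26.28
eef_pos: [605.8, 281.1, 37.4]
tool_rot: [3.141, -0.0, 1.571]
force: [0.6, -2.3, 0.6]
width: 0.2
gripper_force: 0.8
```

```bash
python3 - <<'E'
from h import *
import cv2
b=ctrl.get_image("side")[290:410,240:380,::-1]
a=ctrl.get_image("top")[195:295,160:260,::-1]
cv2.imwrite("pics/i.png",np.hstack([cv2.resize(b,(400,400),interpolation=2),cv2.resize(a,(400,400),interpolation=2)]))
E
```

```text
(no output)
```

View pics/i.png

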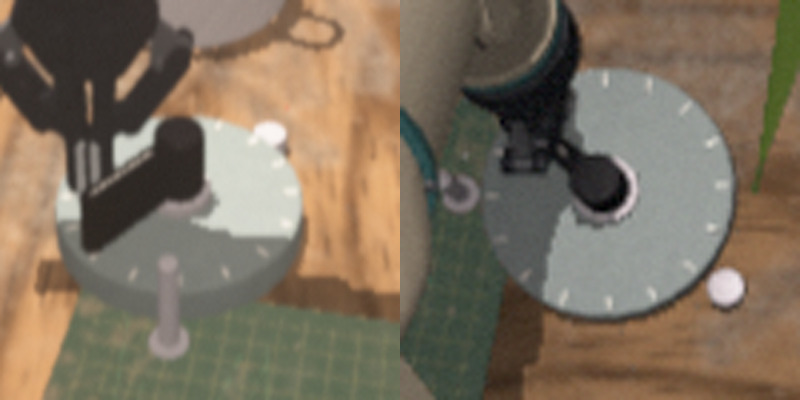

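The pointer is following the finger. That was one view more than the ten allowed, so from here I'll check with image code only.

>>> carry_out:
  deltas: [0,0,0,0.0053,-0.0031,0,1,0,0,0,0.005,-0.0039,0,1,0,0,0,0.0046,-0.0045,0,1,0,0,0,0.0041,-0.0052,0,1,0,0,0,0.0035,-0.0058,0,1,0,0,0,0.0027,-0.0063,0,1,0,0,0,0,0,0,1,0,0,0,0,0,0,1]

```text
clock: 27.38
eef_pos: [576.5, 306.4, 37.2]
tool_rot: [-3.141, -0.0, 1.571]
force: [0.0, 0.3, -0.4]
width: -0.3
gripper_force: 0.0
```

>>> carry_out:
  deltas: [0,0,0,0,0.02,0,1,0,0,0,0,0.02,-0.02,1,0,0,0,0,0,-0.05,1,0,0,0,0,0,-0.05,1,0,0,0,-0.05,0,-0.05,1,0,0,0,-0.05,0,-0.03,1,0,0,0,-0.05,0,0,1,0,0,0,-0.05,0,0,1,0,0,0,-0.05,0,0,1,0,0,0,0,0,0,1]

```text
clock: 28.62
eef_pos: [616.9, 55.1, 232.1]
tool_rot: [3.141, 0.003, 1.562]
force: [1.0, 0.8, 0.2]
width: 0.2
gripper_force: 0.0
```

```bash
python3 - <<'E'
from h import *
import cv2
for n,im in (("top",ctrl.get_image("top")),("side",ctrl.get_image("side"))):
    c=ctrl.calibration(n);g=im.max(2).astype(np.float32)
    # darkness along the pointer's top plane (z=59) vs angle, r 30..75
    A=np.arange(-3.14,3.14,0.05);r=np.arange(30,76,3.)
    X=np.stack([554+np.outer(np.cos(A),r),253+np.outer(np.sin(A),r),np.full((len(A),len(r)),59.)],-1)
    p=(X@np.array(c["R"]).T+c["t"])@np.array(c["mtx"]).T;p=(p[...,:2]/p[...,2:]).astype(np.float32)
    m=cv2.remap(g,p[...,0],p[...,1],cv2.INTER_LINEAR).mean(1)
    k=np.argsort(m)[:10];print(n,[(round(A[i],2),int(m[i])) for i in sorted(k)],int(np.median(m)))
E
```

```text
top [(np.float64(-0.94), 74), (np.float64(-0.89), 71), (np.float64(-0.84), 74), (np.float64(1.46), 79), (np.float64(1.61), 59), (np.float64(1.66), 34), (np.float64(1.71), 36), (np.float64(1.76), 48), (np.float64(1.81), 61), (np.float64(1.86), 76)] 145
side [(np.float64(-1.94), 107), (np.float64(-1.89), 105), (np.float64(-1.84), 104), (np.float64(-1.79), 103), (np.float64(-1.74), 106), (np.float64(1.66), 64), (np.float64(1.71), 80), (np.float64(1.76), 90), (np.float64(1.81), 96), (np.float64(1.86), 104)] 186
```

```bash
python3 - <<'E'
from h import *
import cv2
im=ctrl.get_image("top");c=ctrl.calibration("top");g=im.max(2).astype(np.float32)
for r in (30,40,50,60,70,76,84):
    s=np.arange(-22,23,2.)   # world x offset from 554 at y=254+r
    X=np.stack([554+s,np.full(len(s),253.5+r),np.full(len(s),59.)],-1)
    p=(X@np.array(c["R"]).T+c["t"])@np.array(c["mtx"]).T;p=(p[:,:2]/p[:,2:]).astype(np.float32)
    print(r,cv2.remap(g,p[None,:,0],p[None,:,1],cv2.INTER_LINEAR)[0].astype(int).tolist())
E
```

```text
30 [145, 121, 89, 89, 88, 75, 47, 13, 18, 31, 73, 117, 131, 103, 53, 98, 136, 151, 150, 147, 145, 147, 148]
40 [143, 119, 89, 89, 89, 76, 40, 6, 17, 30, 59, 98, 117, 98, 47, 101, 136, 148, 149, 150, 149, 148, 148]
50 [140, 116, 87, 87, 89, 75, 42, 13, 13, 30, 55, 93, 113, 95, 53, 105, 136, 147, 147, 147, 149, 147, 147]
60 [134, 110, 88, 88, 90, 75, 40, 14, 19, 33, 56, 122, 150, 115, 56, 108, 141, 150, 168, 188, 183, 147, 144]
70 [75, 74, 75, 79, 87, 98, 79, 42, 20, 30, 38, 117, 147, 105, 45, 67, 84, 83, 82, 84, 83, 81, 76]
76 [83, 122, 173, 203, 203, 186, 161, 132, 96, 52, 39, 57, 70, 65, 55, 66, 76, 83, 83, 82, 82, 83, 78]
84 [88, 107, 121, 117, 101, 82, 73, 72, 75, 84, 111, 140, 133, 103, 78, 78, 74, 77, 85, 88, 86, 82, 84]
```

The white line sits at a constant +2 mm in x at every radius, so the pointer's angle is about 1.57 rad. That is straight at the post at (556,348). Last check is the beads, from the wrist camera.

>>> carry_out:
  deltas: [0,0,0,-0.04,-0.01,-0.03,1,0,0,0,-0.04,-0.01,-0.02,1,0,0,0,-0.04,-0.01,-0.01,1,0,0,0,-0.04,-0.01,0,1,0,0,0,-0.02,0,0,1,0,0,0,0,0,0,1,0,0,0,0,0,0,1]

```text
clock: 29.65
eef_pos: [577.8, -115.5, 290.9]
tool_rot: [-3.141, -0.002, 1.574]
force: [0.1, 0.4, 0.5]
width: 0.0
gripper_force: 0.0
```

```bash
python3 - <<'E'
from h import *
import cv2
C=np.array([566,-6.5])
for n in ("wrist","top"):
    im=ctrl.get_image(n);hsv=cv2.cvtColor(im,cv2.COLOR_RGB2HSV)
    m=cv2.inRange(hsv,(10,90,110),(26,255,255))
    # restrict to pan
    c=ctrl.calibration(n);a=np.linspace(0,6.28,60);X=np.stack([566+80*np.cos(a),-6.5+80*np.sin(a),0*a+50],-1)
    p=(X@np.array(c["R"]).T+c["t"])@np.array(c["mtx"]).T;p=(p[:,:2]/p[:,2:]).astype(np.int32)
    k=np.zeros_like(m);cv2.fillPoly(k,[p],255);m&=k
    m=cv2.erode(m,np.ones((3,3))) if n=="wrist" else m
    N,_,st,ce=cv2.connectedComponentsWithStats(m)
    for i in range(1,N):
        if st[i,4]>40:
            w=ray(n,*ce[i],20);print(n,st[i,4],w.round(),round(float(np.hypot(*(w-C)))))
E
```

```text
wrist 722 [520.  33.] 61
wrist 661 [506.   1.] 60
wrist 589 [573. -12.] 9
wrist 580 [521. -48.] 61
wrist 555 [564. -68.] 61
top 136 [575. -11.] 10
top 156 [520.  30.] 59
```

Five beads are in the pan and flat, with radii of at most 61 mm. I'll hand the job in.

```bash
python3 -c "
from cell import ctrl
print(ctrl.finish_job())"
```

```text
the job is handed in; nothing more can be done
None
```

The job is handed in but returned no verdict: my last checks showed the beads stirred for two rounds with all five in the pan, the stick hanging released in the fork, and the pointer turned the shorter way to the tall post, though I viewed 11 pictures, one over the limit of 10.

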